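# Open the touch-latch weight case and set the check weight on the scale

## Task

The pocket scale is due for its check. Press the front of the weight case's lid until the touch latch clicks, catch the lid as it springs up and swing it right back until it stays open by itself. Then take out the largest weight and stand it upright on the middle of the scale's weighing plate, leaving the two smaller weights in their bays and the things around undisturbed.

Things in the scene. Friction and masses are not known exactly. Their poses are not given: they have to be found in the camera images.
- case: Sizes in mm. Stainless check-weight case, fixed, 150 deep x 200 wide x 52 high plus its pan lid. Origin at the centre of its underside; +x runs from its front (press ring, latch) to its rear (hinge). Inside: rubber floor 20 above the underside, free from x = -50 to +71; 8 high ribs at y = -31 and +31 part three bays along y, one weight in each.
- case_lid (a joint): Lid angle, rad: 0 latched shut, grows as it opens; at 1.92 (stop) it leans back and stays. A push-push touch latch holds it: press the front edge down 5 mm (about 3 N; stop at -0.043 rad) and let go; springs lift it to about 0.8 rad, where it rests loosely; from there it must be lifted by its edge or underside. Pushed down to the stop again, it latches.
- lid_press (a point): Top of the lid at the raised ring (32 across) pressed into it, mid-width, 20 behind its front edge: the place to press. It moves with the lid; about 63 above the range top when shut.
- lid_edge (a point): Middle of the lid's front edge, 152 from the hinge axis, on its downturned rim; the rim hangs 12 below this point. Lid plate 2.5 thick, 208 wide. Moves with the lid. The latch pin hangs 26 below the plate, 14 behind this edge; with the lid fully open both stand about 200 above the range top behind the weights: keep the gripper clear.
- case_lid_hinge (a point): Middle of the hinge axis, at the case's rear top edge, 58 above the range top; the axis runs along the case's y.
- weight_200: Largest brass weight: a round body 40 across with a small knob, 30 high over all, 200 g. Origin at the centre of its underside. Stands in one of the three bays; grip round the body from above, fingers in front and behind (case x), where 25 or more is free.
- weight_100: Middle brass weight, 33 across, 24 high, 100 g; origin at the centre of its underside.
- weight_50: Smallest brass weight, 25 across, 19 high, 50 g; origin at the centre of its underside.
- scale: Small black pocket scale, 123 (x) x 74 (y) x 12 high, 160 g, loose on the range. Origin at the centre of its underside; display at its -x end, weighing plate towards +x. Its thin clear cover stands open at the +x end, 120 tall, leaning back about 18 degrees.
- scale_pan (a point): Centre of the scale's bright square weighing plate (66 x 66), on its top face, 12 above the range top; axes as the scale's.
- sample_jar_a: Bystander: small glass jar with black lid, 50 across, 56 high; origin at the centre of its underside.
- sample_jar_b: Bystander: small glass jar with black lid, 50 across, 52 high; origin at the centre of its underside.
- timer: Bystander: round white wind-up kitchen timer, 62 across, 50 high; origin at the centre of its underside.
- spray: Bystander: upright spray can, 59 across, 225 high; origin at the centre of its underside.
- tweezers: Bystander: steel tweezers lying flat, 128 x 14 x 9; origin under their middle.
- calculator: Bystander: black pocket calculator lying flat, 118 x 68 x 18; origin at the centre of its underside.
- marker: Bystander: black marker pen lying at the left rim, 135 x 12 x 13; origin under its middle.

How it is judged:
By the outcome, as a careful person would: the job done as asked, in the order asked, and still so for the second after the job is handed in, with the robot touching nothing.
It also fails if it takes over 54 s, if anything falls off the work surface, if the arm or the gripper's body presses on something with over 40 N, if the wrist force passes 120 N, or if a joint passes its speed limit or range.

## Robot

A 6-joint arm with a two-finger parallel gripper is mounted at the origin on a cart in front of the work surface, level with it; the furniture and walls round the work are solid. World frame = base frame: x ahead of the robot, y to its left, z up, the work surface at z = 0. Lengths are in m, angles in rad, forces in N, time in s.
With the tool pointing down it reaches from about 0.35 to 0.775 m from the base axis. Payload 5.5 kg.
Tool frame: the origin (TCP) lies midway between the tips of the shut fingers; the grasp point (between the pads) lies 19 mm behind it; z points along the fingers, y is the line along which they close (so a half turn about z gives the same grasp; the last joint's range is limited). The gripper opens to 85 mm and grips with 20 to 120 N. Pads are 22 mm wide; open, the fingers measure 114 mm over their backs; the gripper's body (76 mm by 85 mm) begins 54 mm behind the grasp point. The pads swing forward as they close: fully open they stand 13 mm farther back than shut.
Start: joints at [1.184, 0.313, 0.046, 1.304, 0, 1.431], TCP at [0.14, 0.558, 0.231] pointing down, gripper open.
Joint ranges: [-2.76, 2.76], [-0.86, 1.69], [-1.03, 1.26], [-2.2, 2.34], [-1.47, 1.5], [-3.14, 3.14]. Speed limits (rad/s): [2.57, 2.57, 3.14, 3.14, 3.14, 3.14].

## Interface

Orientations are given as a unit quaternion [x, y, z, w].
In Python, from rig import monitor, optics, job gives the robot as it stands.
- The arm moves only by the tool step_arm, never from a script. Its argument "deltas" is text: rows parted by semicolons, each of 7 numbers parted by spaces: the shift along the world's x, y, z in units of 60 mm (1.0 is 60 mm), then the turn, a rotation vector about the world's x, y, z in units of 8 degrees (1.0 is 8 degrees), then the finger opening in mm, from 0 to 85.4. In form: x y z ax ay az fingers; .... A call has 1 to 8 rows; each row shifts and turns the commanded pose from where the row before left it; what a row does not reach is not made up. A row lasts 1/8 s, in which the tool goes at most 62.5 mm and 10.7 degrees, less where a joint would pass 70% of its speed; a pose out of reach is approached as far as the arm can. A call is refused whole if a number of a shift passes 1 or a number of a turn 1, either way. A call with a gripper value outside its range is refused whole. The fingers move at their own pace and stop on an object; "force" is the grip in N (left out, the last holds). Time passes only in rows, so rows that do not move let the fingers close. It gives the time, the measured TCP pose, the force, the opening and the grip force at its end, in the units of the state.
- monitor.state(): the state, without advancing time (a new reading comes with each control period).
- optics.snapshot(name): name is "scene" or "top" or "wrist"; returns a dict with "image" (400x640x3 uint8, red, green, blue), "fx", "fy", "cx", "cy" (pixels), "extrinsics" (4x4, takes a point from camera to world coordinates). Camera axes: x right, y up, looking along -z (the intrinsics and any distortion apply to the point x, -y, -z); pixel columns grow to the right and rows downward; lengths in m; the calibration is good to about 2 mm. A picture is of the moment at which its call begins. There is no depth.
- job.close_job(): hands the job in; it is judged then, once.
The state is a dict: "clock": time; "qpos": joint angles; "joint_velocities": joint speeds; "joint_efforts": joint torques, N m; "eef_pos": TCP position; "orientation": TCP orientation; "ft_force": force on the tool from outside, world axes, zero at the start; "moment": the same for the moment, N m; "opening": finger opening in m; "grasp_force": force on a finger pad.
Only numpy, scipy, OpenCV 4.12 (cv2) and the standard library are available. Lean on these libraries where they do the work, as an engineer would, in place of code of your own. Each camera call takes 0.05 s, during which the arm holds its last target. There are 200 camera calls.

## Working session

There is one attempt and no reset: what is moved stays moved. The work goes in short steps, Python scripts to look and compute and a tool call to move; the robot and the scene stay as the last step left them, time stands still between calls to the robot, and variables do not carry over. Pictures are saved under pics/ and viewed, at most 12 in all, crops included, and the job is handed in when it is done.

Besides the shell and the picture viewer there is one more tool, called after ">>>" as name(argument=value, ...) on one line, values as JSON. step_arm: Moves the arm, as the interface text tells. Its arguments: {"type":"object","properties":{"deltas":{"type":"string"},"force":{"type":"number"}},"required":["deltas"]}

```bash
mkdir -p pics; cat > h.py <<'E'
import numpy as np, cv2
from rig import monitor, optics, job
def snap(n, f):
    s=optics.snapshot(n); cv2.imwrite('pics/'+f, cv2.cvtColor(s['image'],cv2.COLOR_RGB2BGR)); 
    np.savez('pics/'+f+'.npz', E=s['extrinsics'], k=[s['fx'],s['fy'],s['cx'],s['cy']]); return s
def w(f,u,v,z):
    d=np.load('pics/'+f+'.npz'); E=d['E']; fx,fy,cx,cy=d['k']
    r=E[:3,:3]@np.array([(u-cx)/fx,-(v-cy)/fy,-1]); o=E[:3,3]; return (o+r*(z-o[2])/r[2]).round(4)
def px(f,p):
    d=np.load('pics/'+f+'.npz'); E=d['E']; fx,fy,cx,cy=d['k']
    q=np.linalg.inv(E)@np.append(p,1); return np.round([cx+fx*q[0]/-q[2],cy-fy*q[1]/-q[2]],1)
E
python3 - <<'E'
from h import *
for n in ('top','scene'):
    s=snap(n,n+'1.png'); print({k:(v if k!='extrinsics' else v.round(3).tolist()) for k,v in s.items() if k!='image'})
print(monitor.state())
E
```

```text
{'fx': 413.47659210971625, 'fy': 413.47659210971625, 'cx': 315.1420830850999, 'cy': 196.37502917664352, 'extrinsics': [[0.006, 0.998, -0.057, 0.456], [-1.0, 0.006, -0.0, -0.012], [-0.0, 0.057, 0.998, 1.256], [0.0, 0.0, 0.0, 1.0]]}
{'fx': 485.74275624736794, 'fy': 485.74275624736794, 'cx': 322.2257548956125, 'cy': 194.3636716103561, 'extrinsics': [[0.427, 0.68, -0.596, -0.243], [-0.904, 0.321, -0.281, -0.378], [-0.0, 0.659, 0.752, 1.052], [0.0, 0.0, 0.0, 1.0]]}
{'clock': 0.1, 'qpos': array([1.18439257e+00, 3.13958793e-01, 4.50946863e-02, 1.30359630e+00,
       1.35476822e-05, 1.43121864e+00]), 'joint_velocities': array([ 0.00058005, -0.00177672,  0.00358933, -0.00055648, -0.00042203,
       -0.00069253]), 'joint_efforts': array([ 2.23644718e-03, -4.81724346e+01,  2.99245030e+01,  1.27137074e-02,
       -1.60991858e-04, -3.76708424e-07]), 'eef_pos': array([0.14030922, 0.55715241, 0.23047984]), 'orientation': array([ 1.23099958e-01,  9.92393928e-01, -8.01668777e-04, -2.22845494e-04]), 'ft_force': array([-0.87667511, -0.21399336, -0.03655193]), 'moment': array([ 0.01607694,  0.01390629, -0.04796572]), 'grasp_force': 0.0, 'opening': 0.0854566539378059}
```

View pics/top1.png

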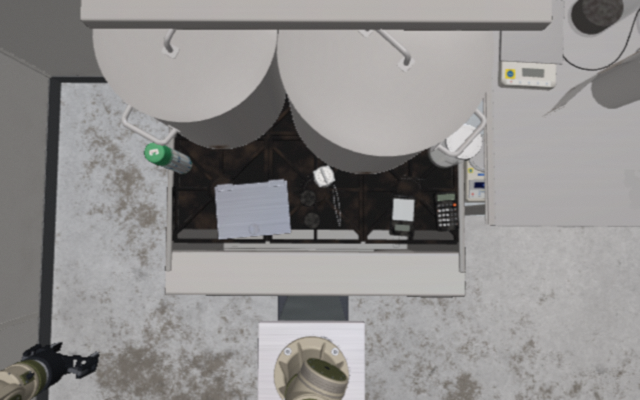

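View pics/scene1.png

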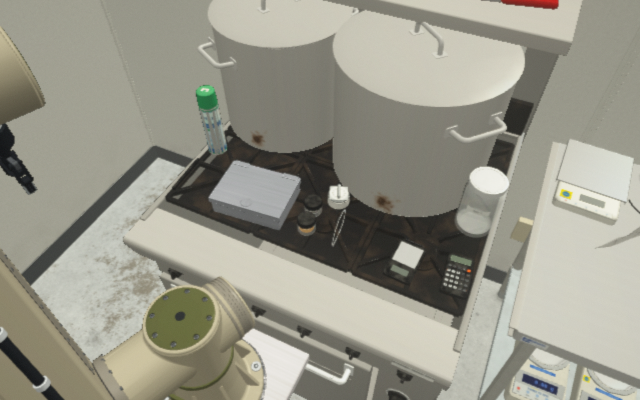

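Top view: case at about (253,210), scale at (402,215) and jars at (310,205). The pots stand just behind. I'll enlarge this area.

```bash
python3 - <<'E'
import cv2
a=cv2.imread('pics/top1.png')[165:245,205:335]; b=cv2.imread('pics/top1.png')[165:245,375:465]
cv2.imwrite('pics/c1.png',cv2.resize(a,None,fx=6,fy=6,interpolation=cv2.INTER_CUBIC))
a=cv2.imread('pics/scene1.png')[150:310,200:480]
cv2.imwrite('pics/c2.png',cv2.resize(b,None,fx=6,fy=6,interpolation=cv2.INTER_CUBIC))
E
```

```text
(no output)
```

View pics/c1.png

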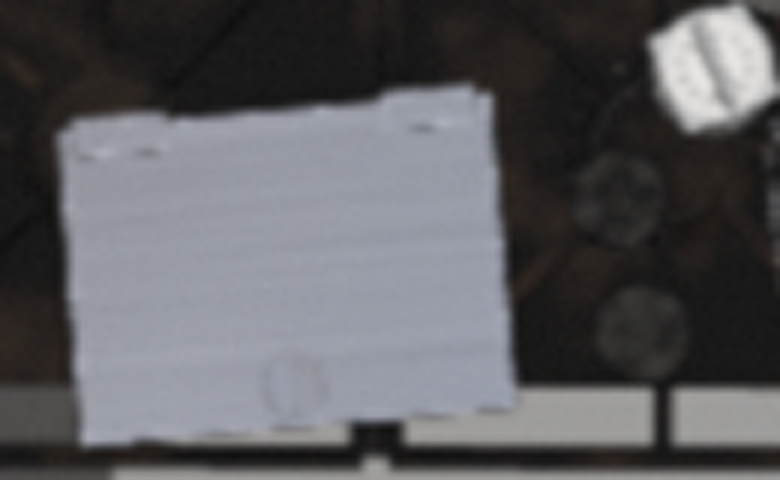

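View pics/c2.png

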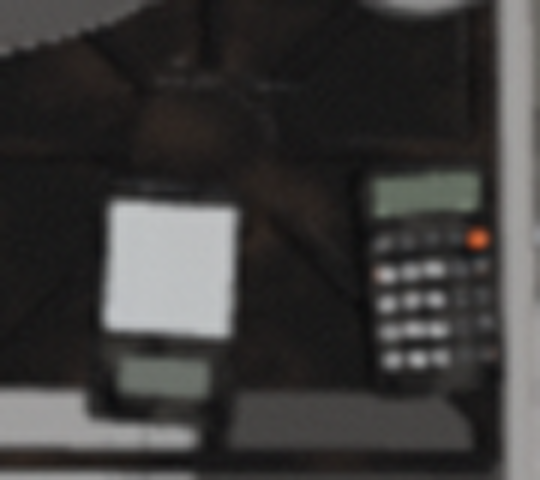

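Crop 1: lid front corners at (80,445) and (513,408), ring at (293,384). Crop 2: weighing plate corners at (107,202), (238,207), (232,338) and (104,332), so the display is toward the robot.

```bash
python3 - <<'E'
from h import *
c=lambda u,v,z,ou=205,ov=165: w('top1.png',ou+u/6-.4,ov+v/6-.4,z)
fl=c(80,445,.058);fr=c(513,408,.058);ring=c(293,384,.063)
print('front',fl,fr,np.linalg.norm(fl-fr),'ring',ring)
rl=c(60,130,.06);rr=c(490,95,.06);print('rear',rl,rr)
y=(fl-fr)/np.linalg.norm(fl-fr); x=np.array([y[1],-y[0],0]); print('caseyaw',np.degrees(np.arctan2(x[1],x[0])))
print('y axis',y,'edge mid',(fl+fr)/2,'hinge',(fl+fr)/2+.152*x,'centre via edge', (fl+fr)/2+.077*x)
P=[c(u,v,.012,375) for u,v in((107,202),(238,207),(232,338),(104,332))]
print('pan',np.mean(P,axis=0),P, 'disp', c(163,378,.012,375))
print('jars',c(643,332,.056),c(618,198,.052),'timer',c(712,70,.05))
E
```

```text
front [0.401  0.2685 0.058 ] [0.42   0.0605 0.058 ] 0.20886598574205423 ring [0.431  0.1657 0.063 ]
rear [0.5527 0.2806 0.06  ] [0.5709 0.0728 0.06  ]
caseyaw 5.219264527988215
y axis [-0.09096742  0.99585387  0.        ] edge mid [0.4105 0.1645 0.058 ] hinge [0.56186979 0.17832705 0.058     ] centre via edge [0.48718075 0.17150449 0.058     ]
pan [ 0.4896 -0.2756  0.012 ] [array([ 0.5234, -0.2441,  0.012 ]), array([ 0.5212, -0.3098,  0.012 ]), array([ 0.4556, -0.3063,  0.012 ]), array([ 0.4582, -0.2422,  0.012 ])] disp [ 0.4354 -0.2716  0.012 ]
jars [ 0.4568 -0.0019  0.056 ] [0.5218 0.0107 0.052 ] timer [ 0.5847 -0.0347  0.05  ]
```

>>> step_arm(deltas="0.6 -0.8 0 0 0 0.3 0;0.6 -0.8 0 0 0 0.3 0;0.6 -0.8 0 0 0 0.3 0;0.6 -0.8 0 0 0 0.3 0;0.6 -0.8 -0.2 0 0 0.3 0;0.6 -0.8 -0.4 0 0 0.3 0;0.6 -0.8 -0.4 0 0 0.3 0;0.6 -0.8 -0.4 0 0 0.3 0", force=30)

```text
clock: 1.1
eef_pos: [0.4257, 0.1766, 0.1489]
orientation: [-0.045, 0.999, 0.0, 0.0]
ft_force: [1.0, 0.2, 0.3]
opening: 0.0001
grasp_force: 0.0
```

>>> step_arm(deltas="0.05 -0.12 -0.4 0 0 0 0;0 0 -0.4 0 0 0 0;0 0 -0.3 0 0 0 0;0 0 -0.2 0 0 0 0;0 0 0 0 0 0 0")

```text
clock: 1.72
eef_pos: [0.4271, 0.171, 0.0709]
orientation: [-0.044, 0.999, -0.0, -0.001]
ft_force: [-0.3, -1.1, 0.1]
opening: -0.0005
grasp_force: 0.0
```

```bash
python3 - <<'E'
from h import *
s=monitor.state(); print(s['qpos'],s['eef_pos'],s['ft_force'])
snap('wrist','w1.png')
E
```

```text
[ 2.06039226e-01  2.12871117e-01 -5.07662906e-01  8.52281780e-01
  8.80516540e-05  1.17607392e-01] [0.4271017  0.17102213 0.07089593] [-0.34497891 -1.0991761   0.1409275 ]
```

View pics/w1.png

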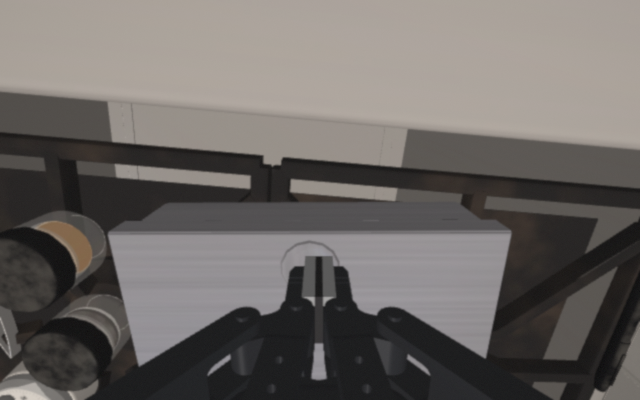

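Wrist view: the tips at (318,257) are on the press ring, centred at (310,262). That is about 4 mm off in y, so I'll correct it and press.

>>> step_arm(deltas="0.04 -0.07 -0.1 0 0 0 0;0 0 -0.05 0 0 0 0;0 0 -0.05 0 0 0 0;0 0 0 0 0 0 0")

```text
clock: 2.28
eef_pos: [0.4308, 0.1669, 0.0599]
orientation: [-0.044, 0.999, -0.0, 0.0]
ft_force: [0.8, -0.7, 2.5]
opening: 0.0001
grasp_force: 0.9
```

>>> step_arm(deltas="0 0 -0.04 0 0 0 0;0 0 -0.04 0 0 0 0;0 0 0 0 0 0 0")

```text
clock: 2.65
eef_pos: [0.4308, 0.1669, 0.0567]
orientation: [-0.044, 0.999, -0.0, 0.001]
ft_force: [-4.7, -2.3, 18.4]
opening: -0.0002
grasp_force: 9.7
```

>>> step_arm(deltas="0 0 0.2 0 0 0 0;0 0 0.4 0 0 0 0;0 0 0.5 0 0 0 0;0 0 0.5 0 0 0 0;0 0 0.5 0 0 0 0;0 0 0.4 0 0 0 0;0 0 0 0 0 0 0")

```text
clock: 3.52
eef_pos: [0.4313, 0.1674, 0.2064]
orientation: [-0.044, 0.999, 0.0, 0.002]
ft_force: [-0.5, -0.3, 0.2]
opening: 0.0003
grasp_force: 0.0
```

```bash
python3 - <<'E'
from h import *
s=monitor.state(); print(s['qpos'],s['eef_pos'],s['ft_force'])
snap('scene','s2.png')
a=cv2.imread('pics/s2.png')[60:300,150:430]
cv2.imwrite('pics/s2c.png',cv2.resize(a,None,fx=2.5,fy=2.5,interpolation=cv2.INTER_CUBIC))
E
```

```text
[ 1.95999957e-01  1.03804314e-01 -2.80040203e-01  1.18376601e+00
  5.09153341e-04  1.07478305e-01] [0.43131878 0.16735536 0.20641253] [-0.46967006 -0.26423476  0.24336099]
```

View pics/s2c.png

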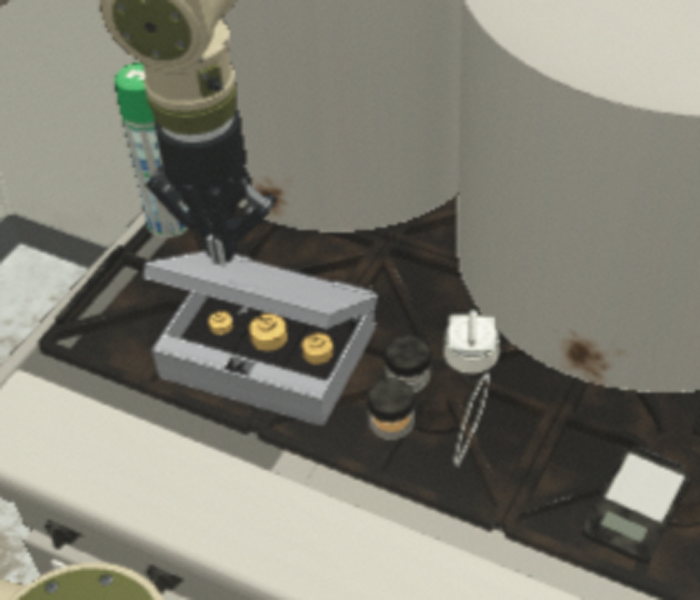

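Scene: the lid sprang up to about 0.8 rad. All three weights are visible, with the largest in the middle bay (crop 268,330). Next I retreat, tilt the tool and go under the rim.

>>> step_arm(deltas="-0.4 0.1 0 0 -0.9 0 0;-0.3 0.2 0 0 -0.9 0 0;0 0.2 0 0 -0.9 0 0;0 0.1 -0.4 0 -0.9 0 0;0 0 -0.5 0 -0.8 0 0;0 0 -0.4 0 0 0 0;0 0 0 0 0 0 0")

```text
clock: 4.45
eef_pos: [0.3851, 0.2017, 0.1231]
orientation: [-0.043, 0.953, -0.015, 0.299]
ft_force: [-0.1, 0.2, 0.4]
opening: -0.0001
grasp_force: 0.0
```

```bash
python3 - <<'E'
from h import *
s=monitor.state(); print(s['qpos'],s['eef_pos'],s['ft_force'])
E
```

```text
[ 0.48260116 -0.23516158 -1.01456921  0.23989146 -0.27009683  0.31558011] [0.38511194 0.20165464 0.12305174] [-0.14020359  0.23085898  0.41147085]
```

>>> step_arm(deltas="0.3 0.02 0.05 0 0 0 0;0.4 0.03 0.1 0 0 0 0;0.3 0.03 0.1 0 0 0 0;0.2 0.02 0.17 0 0 0 0;0.2 0.02 0.17 0 0 0 0;0.2 0.02 0.14 0 0 0 0;0.2 0.02 0.14 0 0 0 0;0 0 0 0 0 0 0")

```text
clock: 5.45
eef_pos: [0.4982, 0.213, 0.1809]
orientation: [-0.042, 0.952, -0.013, 0.304]
ft_force: [0.1, 1.2, 0.0]
opening: -0.0002
grasp_force: 0.1
```

```bash
python3 - <<'E'
from h import *
s=monitor.state(); print(s['qpos'],s['eef_pos'],s['ft_force'])
snap('scene','s3.png')
a=cv2.imread('pics/s3.png')[60:300,150:430]
cv2.imwrite('pics/s3c.png',cv2.resize(a,None,fx=2.5,fy=2.5,interpolation=cv2.INTER_CUBIC))
E
```

```text
[ 0.37272253 -0.10863459 -0.76477381  0.33020434 -0.21173758  0.22126262] [0.49822833 0.21296351 0.18090266] [0.14033622 1.15080411 0.04296879]
```

View pics/s3c.png

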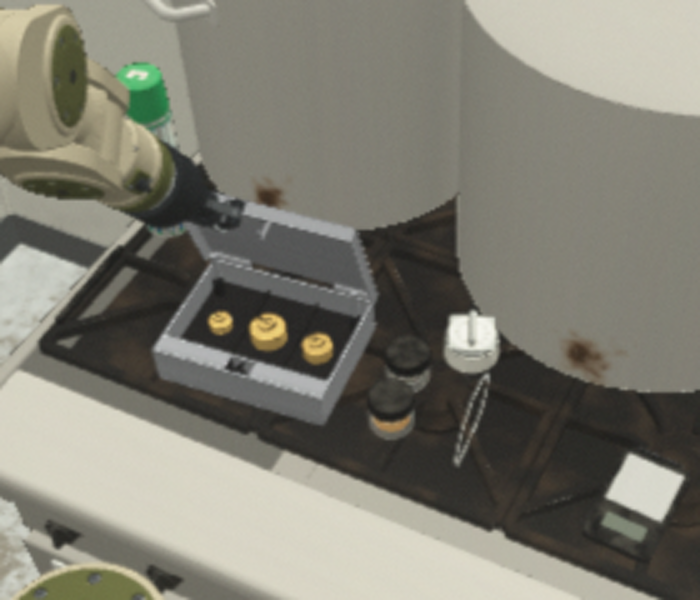

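Scene: the finger is under the rim and the lid is at roughly 1.2–1.4 rad. I'll continue the arc.

>>> step_arm(deltas="0.25 0.02 0.05 0 0.3 0 0;0.25 0.02 0.05 0 0.5 0 0;0.25 0.02 0.04 0 0.5 0 0;0.25 0.02 0.02 0 0.5 0 0;0.2 0.02 0 0 0.5 0 0;0.2 0.02 -0.03 0 0.5 0 0;0.15 0.02 -0.03 0 0.3 0 0;0 0 0 0 0 0 0")

```text
clock: 6.5
eef_pos: [0.5896, 0.2208, 0.1841]
orientation: [-0.044, 0.995, -0.004, 0.09]
ft_force: [0.4, 1.0, -0.4]
opening: -0.0001
grasp_force: 0.0
```

```bash
python3 - <<'E'
from h import *
s=monitor.state(); print(s['qpos'],s['eef_pos'],s['ft_force'])
snap('scene','s4.png')
a=cv2.imread('pics/s4.png')[60:300,150:430]
cv2.imwrite('pics/s4c.png',cv2.resize(a,None,fx=2.5,fy=2.5,interpolation=cv2.INTER_CUBIC))
E
```

```text
[ 0.25269954  0.29693612 -0.11053935  0.98895816 -0.04532329  0.16067897] [0.58961154 0.2208257  0.18405923] [ 0.43911485  0.97555422 -0.35348605]
```

>>> step_arm(deltas="0.1 0.01 0 0 0 0 0;0.1 0 0 0 0 0 0;0.1 0 0 0 0 0 0;0 0 0 0 0 0 0")

```text
clock: 7.05
eef_pos: [0.5918, 0.2211, 0.1827]
orientation: [-0.046, 0.996, -0.005, 0.078]
ft_force: [-45.3, -2.6, 24.3]
opening: -0.0003
grasp_force: 20.6
```

```bash
python3 - <<'E'
from h import *
s=monitor.state(); print(s['qpos'],s['eef_pos'],s['ft_force'])
snap('scene','s4.png')
a=cv2.imread('pics/s4.png')[60:300,150:430]
cv2.imwrite('pics/s4c.png',cv2.resize(a,None,fx=2.5,fy=2.5,interpolation=cv2.INTER_CUBIC))
E
```

```text
[ 0.249848    0.31944975 -0.07823597  1.02220099 -0.04025219  0.15404248] [0.59181329 0.22111496 0.18268364] [-45.34904233  -2.55903634  24.26944497]
```

View pics/s4c.png

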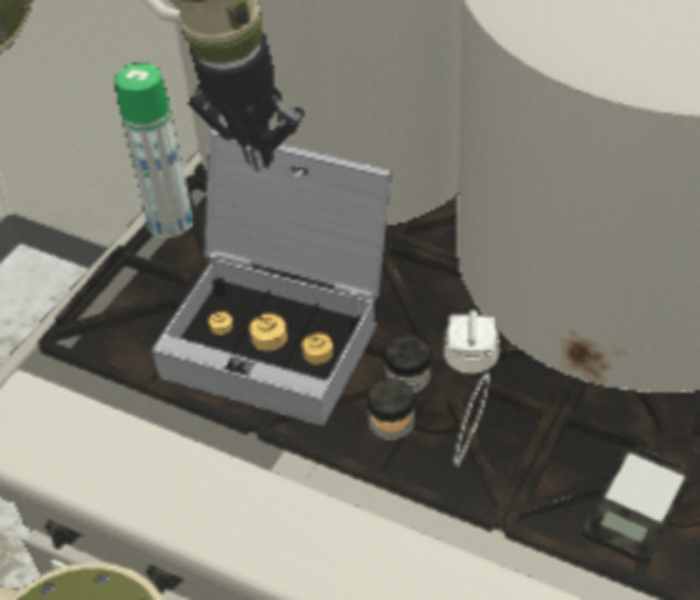

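Scene: the lid leans fully back against its stop, with about 50 N on the tool. I'll back off and start the wrist turn.

>>> step_arm(deltas="-0.4 0 0 0 0 0 0;-0.5 -0.1 0 0 0 0 0;-0.5 -0.1 0 0 0.5 -0.5 0;-0.4 -0.2 0 0 0.6 -1 0;0 -0.2 0 0 0 -1 40;0 -0.1 0 0 0 -1 85;0 0 0 0 0 -1 85;0 0 0 0 0 -1 85")

```text
clock: 8.1
eef_pos: [0.499, 0.1796, 0.1855]
orientation: [0.335, 0.942, -0.012, 0.011]
ft_force: [0.7, -0.4, 0.3]
opening: 0.0724
grasp_force: 0.0
```

```bash
python3 - <<'E'
from h import *
s=monitor.state(); print(s['qpos'],s['eef_pos'],s['orientation'],s['ft_force'])
import cv2
hits={}
for n in('top','scene'):
    im=snap(n,n+'5.png')['image']; hsv=cv2.cvtColor(im,cv2.COLOR_RGB2HSV)
    m=cv2.inRange(hsv,(14,90,60),(32,255,255)); k,l,st,c=cv2.connectedComponentsWithStats(m)
    for i in range(1,k):
        if st[i,4]>12: print(n,st[i],c[i].round(1),w(n+'5.png',*c[i],.034))
E
```

```text
[ 0.21231965  0.24279727 -0.16279171  1.15887549 -0.03210064  0.89534639] [0.49902909 0.17955645 0.18547235] [ 0.33491651  0.94210579 -0.01198547  0.01113359] [ 0.72061618 -0.4284689   0.33327296]
top [505  69  10  10  63] [509.5  73.5] [ 0.9005 -0.5943  0.034 ]
top [247 199  14  14 113] [254.5 204.4] [0.5017 0.1679 0.034 ]
top [267 199  13  13 128] [273.3 205.2] [0.4996 0.1123 0.034 ]
scene [ 110    6   45   82 1190] [129.9  43.5] [0.9445 0.9969 0.034 ]
scene [129  33   7  10  26] [132.6  37.8] [0.9805 1.0138 0.034 ]
scene [248  86   5   8  14] [250.  90.] [0.889  0.4303 0.034 ]
scene [233 184  10  10  85] [237.6 188.6] [0.4819 0.2274 0.034 ]
scene [249 185  16  16 208] [256.8 192.3] [0.4928 0.1716 0.034 ]
scene [560 189  13  10  55] [565.7 193.6] [ 0.8563 -0.6107  0.034 ]
scene [270 193  14  13 145] [276.5 198.8] [0.4951 0.1098 0.034 ]
scene [378 197  12   9  55] [382.1 201.5] [ 0.6107 -0.1575  0.034 ]
scene [300 226  14   7  52] [306.5 229.4] [ 0.4359 -0.0122  0.034 ]
scene [168 288  44  22 286] [189.6 296.7] [0.1412 0.1481 0.034 ]
scene [146 296  68  53 985] [174.6 327.1] [0.0634 0.1335 0.034 ]
scene [583 375   7   8  27] [585.8 378.3] [ 0.3365 -0.7148  0.034 ]
scene [169 379  10   8  15] [174.1 383. ] [-0.0393  0.0585  0.034 ]
scene [184 381  30   9  58] [198.6 386. ] [-0.0227  0.0089  0.034 ]
scene [169 394  13   6  36] [174.6 396.8] [-0.0618  0.0406  0.034 ]
```

>>> step_arm(deltas="-0.07 -0.13 0 0 0 -1 60;0 0 -0.2 0 0 -1 60;0 0 -0.2 0 0 -1 60;0 0 -0.2 0 0 -1 60;0 0 0 0 0 -1 60;0 0 0 0 0 -0.7 60;0 0 0 0 0 0 60")

```text
clock: 9.07
eef_pos: [0.495, 0.1718, 0.1493]
orientation: [0.671, 0.741, -0.015, 0.005]
ft_force: [-0.3, 0.3, 0.2]
opening: 0.06
grasp_force: 0.0
```

```bash
python3 - <<'E'
from h import *
from scipy.spatial.transform import Rotation as R
s=monitor.state(); print(s['qpos'],s['eef_pos'],s['orientation'],s['opening'])
a=np.radians(5.1+90)/2; t=R.from_quat([np.cos(a),np.sin(a),0,0])
print('turn units',np.degrees((t*R.from_quat(s['orientation']).inv()).as_rotvec())/8)
im=snap('wrist','w6.png')['image']; hsv=cv2.cvtColor(im,cv2.COLOR_RGB2HSV)
m=cv2.inRange(hsv,(14,90,60),(32,255,255)); k,l,st,c=cv2.connectedComponentsWithStats(m)
for i in range(1,k):
    if st[i,4]>60: print(st[i],c[i].round(1),w('w6.png',*c[i],.045),w('w6.png',*c[i],.035))
print(px('w6.png',s['eef_pos']))
E
```

```text
[ 0.1958711   0.27175342 -0.2161936   1.1009321  -0.02590855  1.66717254] [0.4950075  0.17184799 0.14927691] [ 0.67089917  0.74138032 -0.01498343  0.00500177] 0.05998766262560995
turn units [ 0.20672853 -0.09199799 -0.07675105]
[301 106  34  34 873] [317.6 122.5] [0.4846 0.2343 0.045 ] [0.4845 0.2333 0.035 ]
[ 297  169   49   51 1974] [320.8 194.2] [0.4928 0.179  0.045 ] [0.493  0.1757 0.035 ]
[ 300  237   37   39 1158] [318.  255.9] [0.4962 0.123  0.045 ] [0.4966 0.1174 0.035 ]
[251 326  34  17 267] [268.9 332.2] [0.4578 0.0356 0.045 ] [0.4566 0.0264 0.035 ]
[322.1 273. ]
```

View pics/w6.png

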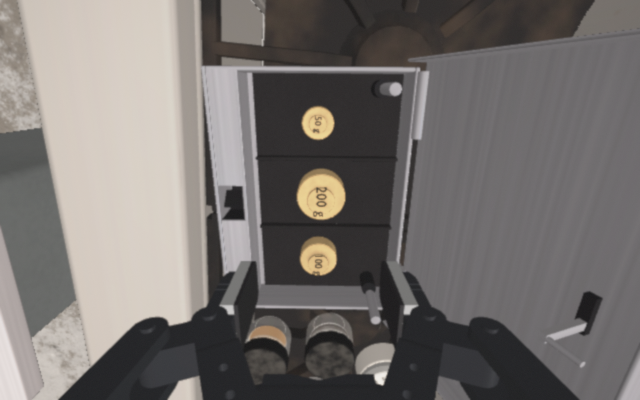

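Wrist view: the 200 g weight is centred at (321,194) in the middle bay, and the gripper axis lines up in x. I'll go down over it.

>>> step_arm(deltas="-0.02 0.05 -0.4 0.2 -0.1 -0.08 60;0 0 -0.5 0 0 0 60;0 0 -0.5 0 0 0 60;0 0 -0.4 0 0 0 60;0 0 -0.2 0 0 0 60;0 0 0 0 0 0 60")

```text
clock: 9.88
eef_pos: [0.4934, 0.1747, 0.0287]
orientation: [0.676, 0.737, -0.001, 0.0]
ft_force: [1.3, -0.0, 0.3]
opening: 0.0601
grasp_force: 0.0
```

>>> step_arm(deltas="0 0 -0.08 0 0 0 60;0 0 0 0 0 0 40;0 0 0 0 0 0 30;0 0 0 0 0 0 30;0 0 0 0 0 0 30;0 0 0 0 0 0 30", force=30)

```text
clock: 10.62
eef_pos: [0.4946, 0.1749, 0.025]
orientation: [0.676, 0.737, 0.0, 0.001]
ft_force: [-0.8, -0.1, 5.9]
opening: 0.0389
grasp_force: 30.7
```

>>> step_arm(deltas="0 0 0.2 0 0 0 30;0 0 0.4 0 0 0 30;0 0 0.5 0 0 0 30;0 0 0.5 0 0 0 30;0 0 0.5 0 0 0 30;0 0 0.4 0 0 0 30;0 -0.3 0 0 0 0.5 30;0 -0.5 0 0 0 1 30")

```text
clock: 11.62
eef_pos: [0.4936, 0.1268, 0.1748]
orientation: [0.593, 0.805, -0.0, 0.0]
ft_force: [-0.3, 0.0, -2.4]
opening: 0.0392
grasp_force: 30.7
```

>>> step_arm(deltas="0 -0.7 0 0 0 1 30;0 -0.8 0 0 0 1 30;0 -0.8 0 0 0 1 30;0 -0.8 0 0 0 1 30;0 -0.8 0 0 0 1 30;0 -0.8 0 0 0 1 30;0 -0.8 0 0 0 1 30;0 -0.6 0 0 0 1 30")

```text
clock: 12.62
eef_pos: [0.4933, -0.241, 0.1743]
orientation: [0.078, 0.997, 0.0, 0.0]
ft_force: [0.8, 0.4, -2.4]
opening: 0.0392
grasp_force: 30.7
```

>>> step_arm(deltas="0 -0.4 0 0 0 0.8 30;0 -0.2 0 0 0 0 30;0 0 0 0 0 0 30")

```text
clock: 13.0
eef_pos: [0.4936, -0.2753, 0.1741]
orientation: [0.025, 1.0, 0.0, 0.0]
ft_force: [0.1, 1.2, -2.0]
opening: 0.0389
grasp_force: 30.7
```

```bash
python3 - <<'E'
from h import *
s=monitor.state(); print(s['qpos'],s['eef_pos'],s['orientation'],s['opening'],s['grasp_force'],s['ft_force'])
snap('wrist','w7.png'); snap('scene','s7.png')
a=cv2.imread('pics/s7.png')[150:310,330:490]
b=cv2.imread('pics/w7.png')
cv2.imwrite('pics/c7.png',np.hstack([cv2.resize(b,(520,325)),cv2.resize(a,(280,280),interpolation=cv2.INTER_CUBIC).__class__(shape=(0,)) if 0 else cv2.copyMakeBorder(cv2.resize(a,(280,280),interpolation=cv2.INTER_CUBIC),0,45,0,0,cv2.BORDER_CONSTANT)]))
E
```

```text
[-6.51192366e-01  3.16785321e-01 -9.03974662e-02  1.16371838e+00
  7.59123728e-04 -6.00835770e-01] [ 0.49364317 -0.27532962  0.17408275] [2.51756558e-02 9.99682970e-01 3.38299391e-04 1.79912798e-04] 0.03892556405583645 30.656983852386475 [ 0.10243867  1.20635496 -1.95621829]
```

View pics/c7.png

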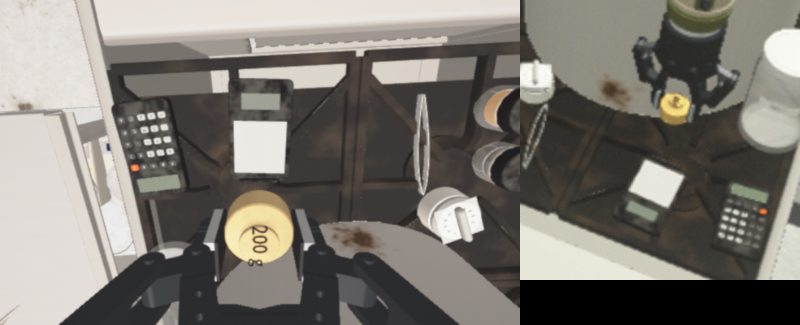

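View: the weight is held upright between the pads and the scale sits beyond it, with plate corners at about (234,121) to (287,174) in the half-size view. I'll measure the plate and the held weight.

```bash
python3 - <<'E'
from h import *
im=cv2.imread('pics/w7.png'); hsv=cv2.cvtColor(im,cv2.COLOR_BGR2HSV)
m=cv2.inRange(hsv,(14,90,60),(32,255,255)); k,l,st,c=cv2.connectedComponentsWithStats(m)
i=1+np.argmax(st[1:,4]); print('weight',st[i],c[i])
e=np.load('pics/w7.png.npz')['E']; print('cam',e[:3,3])
for x in(.488,.491,.494,.497,.500):  # projected blob bbox of body: z .169..193
    P=[px('w7.png',[x+.02*np.cos(t),-.2753+.02*np.sin(t),z]) for t in np.linspace(0,6.28,40) for z in(.169,.193)]
    P=np.array(P); print(x,P.min(0),P.max(0))
m=cv2.inRange(hsv,(0,0,190),(180,40,255)); m[:140]=0; m[225:]=0; m[:,:270]=0; m[:,370:]=0
k,l,st,c=cv2.connectedComponentsWithStats(m); i=1+np.argmax(st[1:,4]); print('pan',st[i],c[i],w('w7.png',*c[i],.012))
cn,_=cv2.findContours((l==i).astype('uint8'),0,2); r=cv2.minAreaRect(cn[0]); print(r, w('w7.png',*r[0],.012),[w('w7.png',*p,.012)[:2] for p in cv2.boxPoints(r)])
E
```

```text
weight [ 276  234   86   85 1587] [318.71770636 254.2362949 ]
cam [ 0.40805386 -0.27066737  0.31629001]
0.488 [271.8 224.6] [361.7 323.8]
0.491 [272.5 230.2] [361.7 329.1]
0.494 [273.1 235.7] [361.8 334.4]
0.497 [273.7 241.2] [361.8 339.5]
0.5 [274.3 246.5] [361.8 344.6]
pan [ 288  149   65   64 3973] [319.35061666 180.27208658] [ 0.4854 -0.2735  0.012 ]
((319.9999694824219, 180.49998474121094), (63.99999237060547, 62.99999237060547), -0.0) [ 0.4857 -0.2729  0.012 ] [array([ 0.5168, -0.3067]), array([ 0.4536, -0.3017]), array([ 0.4566, -0.2412]), array([ 0.52  , -0.2422])]
```

>>> step_arm(deltas="-0.1 0.01 -0.4 0 0 0 30;0 0 -0.5 0 0 0 30;0 0 -0.5 0 0 0 30;0 0 -0.4 0 0 0 30;0 0 -0.3 0 0 0 30;0 0 -0.2 0 0 0 30;0 0 0 0 0 0 30")

```text
clock: 13.98
eef_pos: [0.4875, -0.2735, 0.0357]
orientation: [0.024, 1.0, 0.001, -0.0]
ft_force: [0.4, -0.3, -1.8]
opening: 0.0387
grasp_force: 30.7
```

```bash
python3 - <<'E'
from h import *
s=monitor.state(); print(s['eef_pos'],s['orientation'],s['opening'],s['grasp_force'],s['ft_force'])
snap('wrist','w8.png'); snap('scene','s8.png')
a=cv2.imread('pics/s8.png')[210:310,350:450]
b=cv2.imread('pics/w8.png')[60:340,180:460]
cv2.imwrite('pics/c8.png',np.hstack([cv2.resize(b,(400,400)),cv2.resize(a,(400,400),interpolation=cv2.INTER_CUBIC)]))
E
```

```text
[ 0.4875037  -0.27352516  0.03568779] [ 2.35248500e-02  9.99723081e-01  5.40672142e-04 -2.23540747e-04] 0.038695143009032054 30.689372420310974 [ 0.38876235 -0.29664287 -1.75346589]
```

View pics/c8.png

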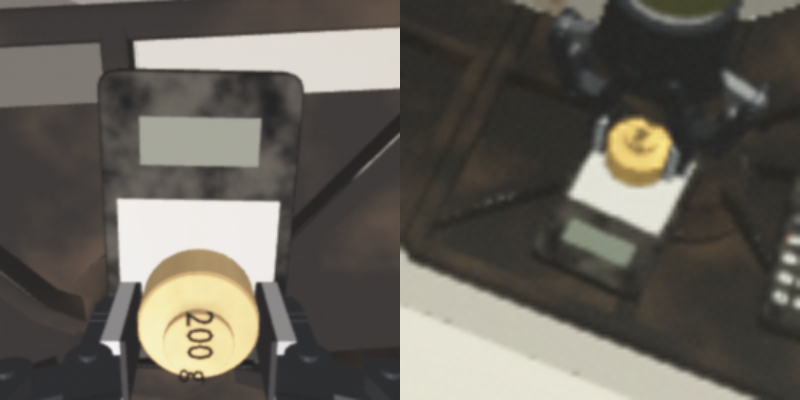

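```bash
python3 - <<'E'
from h import *
f='w8.png'
for u,v in((198,200),):print('pan front',w(f,180+u*.7,60+v*.7,.012), 'pan c x',w(f,180+u*.7,60+v*.7,.012)[0]+.033)
for z in(.029,.031):print('weight front',w(f,180+198*.7,60+249*.7,z),'+.02')
# scene: pan front corners crop (568,192),(663,234); side edge
g=lambda u,v:w('s8.png',350+(u-400)/4,210+v/4,.012)
a,b=g(568,192),g(661,235); print('scene pan front',a,b,'mid+.033',(a+b)/2+[.033,-.0015,0])
im=cv2.imread('pics/s8.png'); hsv=cv2.cvtColor(im,cv2.COLOR_BGR2HSV)
m=cv2.inRange(hsv,(14,90,60),(32,255,255)); k,l,st,c=cv2.connectedComponentsWithStats(m)
for i in range(1,k):
    if 380<c[i][0]<430 and 230<c[i][1]<270: print(st[i],c[i],w('s8.png',*c[i],.045))
E
```

```text
pan front [ 0.4551 -0.2715  0.012 ] pan c x 0.4881
weight front [ 0.4679 -0.272   0.029 ] +.02
weight front [ 0.467 -0.272  0.031] +.02
scene pan front [ 0.462  -0.2426  0.012 ] [ 0.4565 -0.3064  0.012 ] mid+.033 [ 0.49225 -0.276    0.012  ]
[401 239  17  17 227] [408.88546256 246.96035242] [ 0.4891 -0.2741  0.045 ]
```

The weight is centred over the plate to within about 2 mm. I'll lower it to contact.

>>> step_arm(deltas="0.03 0 -0.15 0 0 0 30;0 0 -0.08 0 0 0 30;0 0 -0.05 0 0 0 30;0 0 0 0 0 0 30")

```text
clock: 14.58
eef_pos: [0.4895, -0.2745, 0.0192]
orientation: [0.024, 1.0, 0.0, 0.0]
ft_force: [0.2, -0.3, -2.7]
opening: 0.0392
grasp_force: 30.7
```

>>> step_arm(deltas="0 0 -0.03 0 0 0 30;0 0 -0.02 0 0 0 30;0 0 0 0 0 0 30")

```text
clock: 14.95
eef_pos: [0.4899, -0.2748, 0.017]
orientation: [0.024, 1.0, -0.0, 0.001]
ft_force: [-1.3, 1.8, 2.7]
opening: 0.0391
grasp_force: 31.1
```

>>> step_arm(deltas="0 0 0 0 0 0 41;0 0 0 0 0 0 44;0 0 0 0 0 0 48;0 0 0 0 0 0 56;0 0 0 0 0 0 60;0 0 0 0 0 0 60")

```text
clock: 15.7
eef_pos: [0.4898, -0.2747, 0.0165]
orientation: [0.024, 1.0, -0.0, 0.001]
ft_force: [-0.3, -0.7, 0.7]
opening: 0.0602
grasp_force: 0.0
```

>>> step_arm(deltas="0 0 0.1 0 0 0 60;0 0 0.3 0 0 0 60;0 0 0.5 0 0 0 60;0 0 0.6 0 0 0 60;0 0 0.6 0 0 0 60;-0.2 0 0.5 0 0 0 60;-0.6 0.4 0.3 0 0 0 60;-0.6 0.6 0 0 0 0 60")

```text
clock: 16.7
eef_pos: [0.406, -0.2154, 0.1925]
orientation: [0.024, 1.0, -0.001, 0.002]
ft_force: [-0.6, 0.8, 0.3]
opening: 0.06
grasp_force: 0.0
```

>>> step_arm(deltas="-0.2 0.6 0 0 0 0 60;0 0 0 0 0 0 60;0 0 0 0 0 0 60")

```text
clock: 17.08
eef_pos: [0.3944, -0.1792, 0.1911]
orientation: [0.024, 1.0, -0.001, 0.001]
ft_force: [0.9, -0.1, 0.1]
opening: 0.0598
grasp_force: 0.0
```

```bash
python3 - <<'E'
from h import *
snap('scene','s9.png')
a=cv2.imread('pics/s9.png')[80:310,190:490]
cv2.imwrite('pics/c9.png',cv2.resize(a,None,fx=2.6,fy=2.6,interpolation=cv2.INTER_CUBIC))
im=snap('top','t9.png')['image'];hsv=cv2.cvtColor(im,cv2.COLOR_RGB2HSV)
m=cv2.inRange(hsv,(14,90,60),(32,255,255)); k,l,st,c=cv2.connectedComponentsWithStats(m)
for i in range(1,k):
    if st[i,4]>40: print(st[i],c[i].round(1),w('t9.png',*c[i],.038))
E
```

```text
[505  69  10  10  64] [509.5  73.5] [ 0.8989 -0.5925  0.038 ]
[267 199  13  13 131] [273.3 205.2] [0.4994 0.1119 0.038 ]
[398 203  13  12 122] [403.9 208.6] [ 0.4918 -0.2729  0.038 ]
[229 205  10  10  81] [233.5 209.2] [0.4871 0.229  0.038 ]
```

View pics/c9.png

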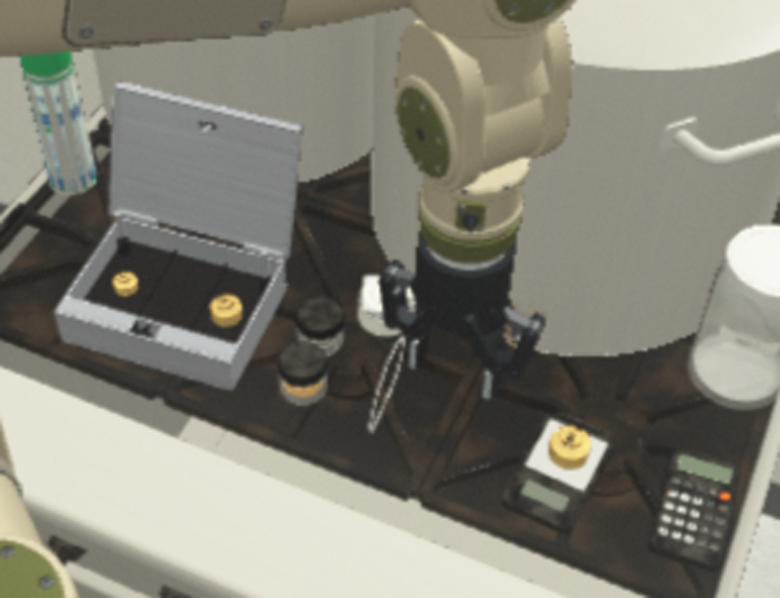

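Final view: the lid is fully open and staying put (205,170). The 200 g weight stands upright mid-plate (570,445), and the two smaller weights are still in their bays (125,285 and 225,310). Nothing around them has moved, so I'm handing in.

```bash
python3 -c "
from rig import job
print(job.close_job())"
```

```text
the job is handed in; nothing more can be done
None
```

I handed the job in after about 17 s of robot time: the lid is fully open and staying by itself, the 200 g weight stands upright within about 2 mm of the plate's centre, and nothing else looked moved in the final picture; the one hard contact was about 50 N with the fingertips at the lid's open stop.

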